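# Close up the polishing unit and open its extraction

### The job

Get the white bench polishing unit ready for work, with light pushes of the fingertips: swing the eye shield all the way down, push the dust drawer fully home until it is flush, and push the lever on the extraction duct round, without gripping or forcing it, until it lies in line with the duct, so that the damper is open. Take them in any order, do not slam the shield or the drawer, and leave the loose things on the bench where they are without picking any of them up.

Things in the scene. Friction and masses are not known exactly. Their poses are not given: they have to be found in the camera images.
- unit: White bench polishing unit, fixed to the bench, front facing its own -x. Origin on the bench, midway across, 130 mm behind the base's front face. Base 250 mm deep (x -130 to +120 mm), 380 wide, 62 high. On it a hood: cheeks at y = +-176 mm, roof 238 mm up (x 0 to +120 mm; a switch box on it reaches 265 mm). In front of the hood the base's top is a free ledge, x -130 to -80 mm.
- drawer (a joint): How far the dust drawer stands out, in m: 0 = fully home, front flush with the base; stands out up to 0.10. It slides along the unit's x on dry runners (about 2 N) and stays where left; 0 is a firm stop.
- drawer_front (a point): Centre of the drawer's front face, 31 mm above the bench. The front is a plain white panel 310 mm wide (y) and 46 mm high (8 to 54 mm above the bench), with no handle, only a flat dark finger recess; its outward side is the unit's -x.
- shield (a joint): Angle of the eye shield, rad: 0 = fully down on the sloping front edges of the cheeks (58 degrees below level); grows as its free edge swings forward and up about the hinge (level at 1.02, at most 1.35). Stiff hinge: it stays where left and takes about 3 to 6 N at the bottom rail to move; 0 is a firm stop.
- shield_hinge (a point): Middle of the shield's hinge axis, 235 mm above the bench on the front edge of the unit's roof; the axis runs along the unit's y.
- shield_rail (a point): Middle of the eye shield's bottom rail, on its outer (front, upper) face: 147 mm down the shield from the hinge and 12 mm off the hinge axis towards the outer face. The shield is a flat clear pane in a grey frame 372 mm wide, 6 mm thick; the rail is 22 mm deep, free edge 158 mm from the hinge. With the shield down this point is at x = -87, z = 116 mm in the unit's frame.
- damper (a joint): Angle of the duct damper's lever, rad: 0 = crosswise to the duct, pointing along the unit's -x (shut); 1.571 = in line with the duct, pointing along the unit's -y (open). It turns about the vertical, counter-clockwise from above as it opens, with light friction (about 1 N at the tip), stays where left, and has a firm stop at each end.
- lever: The damper's lever: origin on its pivot at mid-height, 202 mm above the bench; in the unit's frame x = +10, y = -240 mm. Its own -x points along the bar to the tip. It stands on a 76 mm round duct that leaves the hood's right cheek level along the unit's -y (axis 140 mm up, top at 178 mm) and turns down into the bench at y = -345 mm.
- lever_tip (a point): Middle of the rounded end of the damper's lever, 75 mm from the pivot. The lever is a straight black bar 14 mm wide (18 mm at the end) and 16 mm high (194 to 210 mm above the bench), 16 mm clear above the duct.
- spray_can: Standing spray can, 60 mm across and about 190 mm tall, origin at the centre of its underside. A loose bystander: leave alone.
- beaker: Open white plastic beaker, 84 mm across and 110 mm tall, origin at the centre of its underside. A loose bystander: leave alone.
- compound_bar: Brown bar of polishing compound, 110 x 42 x 36 mm, lying beside the drawer, origin at the centre of its underside. A loose bystander: leave alone.
- tape_measure: Yellow tape measure, 75 x 40 x 62 mm, origin at the centre of its underside. A loose bystander: leave alone.
- brush: Hand brush lying down, about 0.2 m long and under 40 mm high, lying along its x axis. A loose bystander: leave alone.
- spare_wheel: Grey felt wheel lying flat, 110 mm across and 28 mm thick with an 18 mm bore, origin at the centre of its underside. A loose bystander: leave alone.
- glass_dish: Small solid green glass dish, 80 mm across and 24 mm high, standing on the roof of the polishing unit, origin at the centre of its underside. A loose bystander: leave alone.

How it is judged:
By the outcome, as a careful person would: the job done as asked, in the order asked, and still so for the second after the job is handed in, with the robot touching nothing.
It also fails if it takes over 51 s, if anything falls off the work surface, if the arm or the gripper's body presses on something with over 40 N, if the wrist force passes 120 N, or if a joint passes its speed limit or range.

### The arm

A 6-joint arm with a two-finger parallel gripper is mounted at the origin on the work surface. World frame = base frame: x ahead of the robot, y to its left, z up, the work surface at z = 0. Lengths are in m, angles in rad, forces in N, time in s.
With the tool pointing down it reaches from about 0.375 to 0.975 m from the base axis. Payload 3.8 kg.
Tool frame: the origin (TCP) lies midway between the tips of the shut fingers; the grasp point (between the pads) lies 19 mm behind it; z points along the fingers, y is the line along which they close (so a half turn about z gives the same grasp; the last joint's range is limited). The gripper opens to 85 mm and grips with 20 to 120 N. Pads are 22 mm wide; open, the fingers measure 114 mm over their backs; the gripper's body (76 mm by 85 mm) begins 54 mm behind the grasp point. The pads swing forward as they close: fully open they stand 13 mm farther back than shut.
Start: joints at [-1.244, 0.264, 1.604, -0, 1.274, -0.037], TCP at [0.24, -0.631, 0.231] pointing down, gripper open.
Joint ranges: [-2.63, 2.63], [-0.94, 2.18], [0.31, 2.57], [-1.31, 4.45], [0, 2.66], [-2.55, 2.55]. Speed limits (rad/s): [2.57, 2.57, 3.14, 3.14, 3.14, 3.14].

### API

Orientations are given as a unit quaternion [w, x, y, z].
In Python, from station import observe, camera, get_calibration, hand_in, recognise gives the robot as it stands. The module is installed in compiled form; this text tells all that it offers.
- The arm moves only by the tool drive_tool, never from a script. Its argument "commands" is a list of rows, each an object with "slide": the shift along the tool's x, y, z in mm, a list of three; "rotation": the turn, a rotation vector about the tool's x, y, z in degrees, a list of three; "jaw": the opening in per cent of the stroke, from 0 (shut) to 100 (fully open). In form: [{"slide": [tx, ty, tz], "rotation": [ax, ay, az], "jaw": jaw}, ...]. A call has 1 to 20 rows; each row is the pose to reach, as a shift and turn from the pose commanded when the call began, along the tool's axes at that moment; what a row does not reach only later rows make up. A row lasts 1/12 s, in which the tool goes at most 41.7 mm and 7.16 degrees, less where a joint would pass 70% of its speed; a pose out of reach is approached as far as the arm can. A call with a gripper value outside its range is refused whole. The fingers move at their own pace and stop on an object; the grip force is fixed at half the most. Time passes only in rows, so rows that repeat a pose let the fingers close. It gives the time, the measured TCP pose, the force, the opening and the grip force at its end, in the units of the state.
- observe(): the state, without advancing time (a new reading comes with each control period).
- camera(name): name is "side" or "top"; returns the picture (480x640x3 uint8, red, green, blue); there is no depth.
- get_calibration(name): a dict with "fx", "fy", "cx", "cy" (pixels), "rvec" (rotation vector, rad) and "tvec" (3), from world to camera coordinates, as OpenCV has them. Camera axes: x right, y down, z forward; pixel columns grow to the right and rows downward; lengths in m; the calibration is good to about 2 mm. A picture is of the moment at which its call begins. get_calibration takes no time and is no camera call.
- hand_in(): hands the job in; it is judged then, once.
Trained networks look in the newest picture that a camera, given by its name, has taken for a name from the list of things; names that differ only in an ending like _2 or _b are one class to them, and where a whole thing is asked for, a point or a joint stands for the part that bears it (a point fixed in the world has none). Each returns a list of dicts, best first, with "p" (0 to 1); they miss things now and then, are a little off and sometimes report something else, mostly with a low value. They report only what shows in the picture. A call takes as long as a camera call.
- recognise(thing, camera): "rect" ([left, top, right, bottom] in pixels, round what is visible of it).
The state is a dict: "clock": time; "joints": joint angles; "qvel": joint speeds; "joint_torque": joint torques, N m; "tcp_pos": TCP position; "tcp_rot": TCP orientation; "force": force on the tool from outside, world axes, zero at the start; "wrist_torque": the same for the moment, N m; "gripper_width": finger opening in m; "gripper_force": force on a finger pad.
Only numpy, scipy, OpenCV 4.12 (cv2) and the standard library are available. Lean on these libraries where they do the work, as an engineer would, in place of code of your own. Each camera call takes 0.05 s, during which the arm holds its last target. There are 200 camera calls.

## Working session

There is one attempt and no reset: what is moved stays moved. The work goes in short steps, Python scripts to look and compute and a tool call to move; the robot and the scene stay as the last step left them, time stands still between calls to the robot, and variables do not carry over. Pictures are saved under pics/ and viewed, at most 12 in all, crops included, and the job is handed in when it is done.

Besides the shell and the picture viewer there is one more tool, called after "Emit:" as name(argument=value, ...) on one line, values as JSON. drive_tool: Moves the arm, as the interface text tells. Its arguments: {"type":"object","properties":{"commands":{"type":"array"}},"required":["commands"]}

```bash
mkdir -p pics
python3 - <<'E'
from station import *
import cv2
for n in("side","top"):
    im=camera(n); cv2.imwrite(f"pics/{n}0.png",im[:,:,::-1])
    print(n,get_calibration(n))
    for t in["unit","drawer","shield","lever","spray_can","beaker","compound_bar","tape_measure","brush","spare_wheel","glass_dish"]:
        r=recognise(t,n); print(t,[( [round(v) for v in q["rect"]],round(q["p"],2)) for q in r[:2]])
o=observe();print(o["clock"],o["tcp_pos"],o["tcp_rot"])
E
```

```text
side {'fx': 533.8604825200686, 'fy': 533.8604825200686, 'cx': 317.45489939322266, 'cy': 241.60484997969132, 'rvec': array([ 0.50872501, -2.56007755,  1.37438287]), 'tvec': array([0.55148959, 0.19633324, 1.28149377])}
unit [([210, 163, 380, 331], 0.62)]
drawer [([279, 304, 314, 364], 0.7), ([313, 245, 382, 329], 0.63)]
shield [([250, 167, 376, 268], 0.91)]
lever [([338, 168, 357, 176], 0.43)]
spray_can [([215, 268, 250, 345], 0.61), ([186, 344, 224, 384], 0.34)]
beaker [([278, 305, 315, 366], 0.66)]
compound_bar [([363, 229, 400, 251], 0.73), ([256, 371, 343, 423], 0.53)]
tape_measure [([396, 209, 422, 234], 0.78), ([183, 343, 222, 382], 0.45)]
brush [([255, 369, 343, 423], 0.78)]
spare_wheel [([184, 345, 222, 380], 0.85)]
glass_dish [([255, 176, 288, 200], 0.93)]
top {'fx': 504.4965678233088, 'fy': 504.4965678233088, 'cx': 318.3112319647656, 'cy': 250.50470532928202, 'rvec': array([ 2.11331219, -2.13470501,  0.21617298]), 'tvec': array([0.13833385, 0.58484349, 1.1127029 ])}
unit []
drawer [([279, 285, 413, 310], 0.71), ([254, 148, 524, 311], 0.69)]
shield [([256, 198, 448, 292], 0.84)]
lever [([462, 206, 483, 251], 0.74)]
spray_can [([210, 192, 246, 237], 0.85), ([256, 201, 448, 293], 0.63)]
beaker [([210, 263, 252, 302], 0.75)]
compound_bar [([438, 278, 461, 326], 0.57)]
tape_measure [([482, 308, 508, 342], 0.6)]
brush [([175, 271, 201, 355], 0.66)]
spare_wheel [([161, 188, 211, 234], 0.67)]
glass_dish [([344, 156, 383, 193], 0.65)]
1.2 [ 0.24015718 -0.63081046  0.23124908] [-2.91200918e-05  9.83503643e-01  1.80888318e-01 -2.30361728e-06]
```

View pics/side0.png

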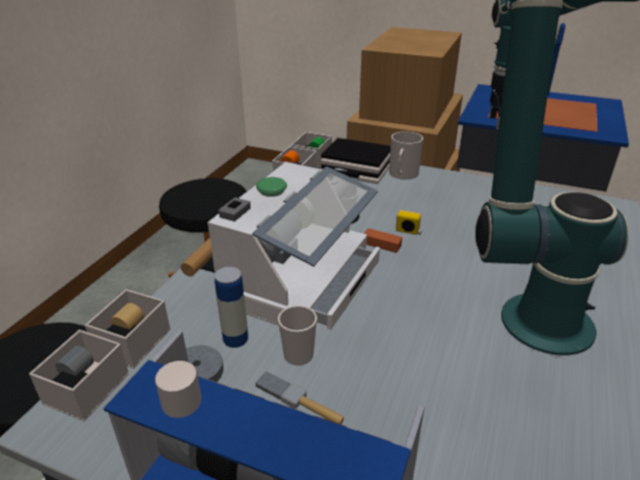

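View pics/top0.png

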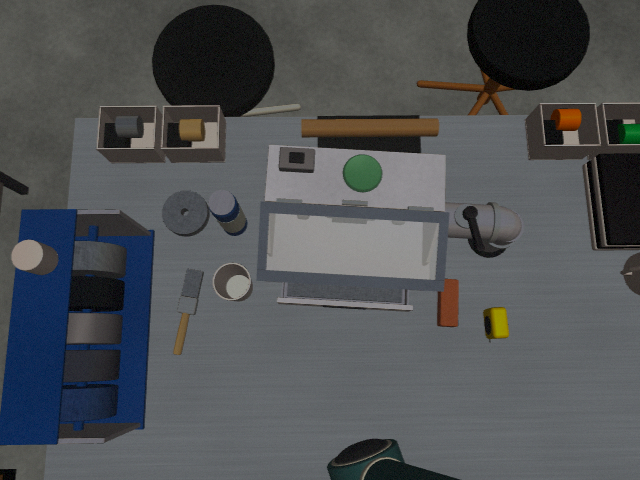

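The top view shows the unit roof with corners near (268,147) and (446,154), the lever from its pivot (469,212) to its tip (479,245), and the drawer front along (278,303)–(412,309). The shield is raised. I'll zoom in for precise pixels.

Run:
```python
import cv2
im=cv2.imread("pics/top0.png")[140:320,250:530]
im=cv2.convertScaleAbs(im,alpha=1.5,beta=20)
cv2.imwrite("pics/tc.png",cv2.resize(im,(784,504),interpolation=cv2.INTER_CUBIC))
im=cv2.imread("pics/side0.png")[150:350,200:440]
im=cv2.convertScaleAbs(im,alpha=1.3,beta=10)
cv2.imwrite("pics/sc.png",cv2.resize(im,(720,600),interpolation=cv2.INTER_CUBIC))
```

```text
(no output)
```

View pics/tc.png

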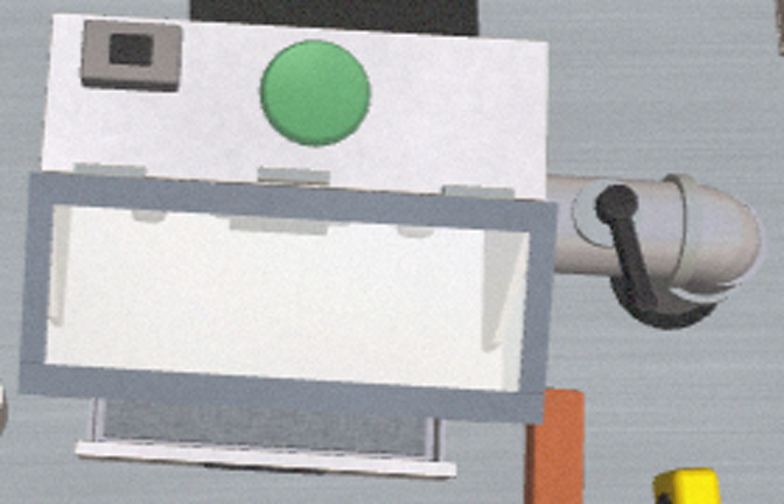

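View pics/sc.png

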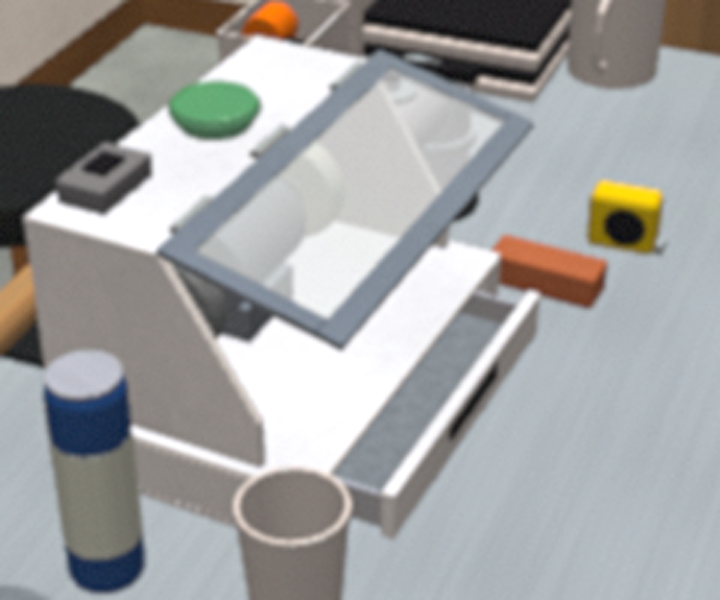

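Pixel positions taken from both crops: roof corners, shield corners, drawer front corners and the lever. Next I fit the unit pose and the joint values.

```bash
cat > h.py <<'E'
from station import *
import numpy as np, cv2
from scipy.optimize import least_squares
def proj(P,n):
    c=get_calibration(n);K=np.array([[c["fx"],0,c["cx"]],[0,c["fy"],c["cy"]],[0,0,1.]])
    return cv2.projectPoints(np.array(P,float).reshape(-1,3),c["rvec"],c["tvec"],K,None)[0][:,0]
def sh(a,s,off,y):
    t=np.deg2rad(58)-a
    return [-s*np.cos(t)-off*np.sin(t),y,.235-s*np.sin(t)+off*np.cos(t)]
def W(p,P): 
    c,s=np.cos(p[2]),np.sin(p[2]);P=np.array(P,float).reshape(-1,3)
    return np.c_[p[0]+c*P[:,0]-s*P[:,1],p[1]+s*P[:,0]+c*P[:,1],P[:,2]]
E
cat > fit.py <<'E'
from h import *
T=lambda u,v:(u/2.8+250,v/2.8+140)
S=lambda u,v:(u/3+200,v/3+150)
tp=[T(54,14),T(548,43),T(617,203),T(648,303),T(20,393),T(543,424),T(76,456),T(455,476)]
sp=[S(340,347),S(532,124),S(388,500),S(538,292),S(388,536),S(498,258)]
def model(q):
    x,y,yaw,w,d,a,b=q
    t=[[.12,w,.238],[.12,-w,.238],[.01,-.24,.212],[.01-.075*np.cos(b),-.24-.075*np.sin(b),.21],sh(a,.158,.012,.186),sh(a,.158,.012,-.186),[-.13-d,.155,.054],[-.13-d,-.155,.054]]
    s=[sh(a,.158,.012,.186),sh(a,.158,.012,-.186),[-.13-d,.155,.054],[-.13-d,-.155,.054],[-.13-d,.155,.008],[-.13,-.19,.062]]
    return np.r_[proj(W(q,t),"top"),proj(W(q,s),"side")]
obs=np.array(tp+sp)
f=least_squares(lambda q:(model(q)-obs).ravel(),[.75,0,0,.176,.05,.8,.3],loss="soft_l1")
print(f.x.round(4)); print((model(f.x)-obs).round(1).tolist())
q=f.x; np.save("q.npy",q)
for n,P in dict(hinge=[0,0,.235],rail=sh(q[5],.147,.012,0),raildown=sh(0,.147,.012,0),drawer=[-.13-q[4],0,.031],drawer0=[-.13,0,.031],pivot=[.01,-.24,.202],tip=[.01-.075*np.cos(q[6]),-.24-.075*np.sin(q[6]),.202]).items(): print(n,W(q,P)[0].round(3))
E
python3 fit.py
```

```text
[ 0.6394  0.0611 -0.0716  0.1794  0.051   0.7634  0.2778]
[[0.0, -1.0], [0.0, -0.6], [1.1, -0.2], [-0.1, -0.5], [-0.8, 0.1], [-0.5, 0.5], [-0.6, -1.7], [0.2, -0.4], [0.4, 0.3], [0.8, -0.0], [0.9, -1.0], [-0.1, 0.5], [0.7, 1.8], [1.0, -1.3]]
hinge [0.639 0.061 0.235]
rail [0.494 0.072 0.21 ]
raildown [0.552 0.067 0.117]
drawer [0.459 0.074 0.031]
drawer0 [0.51  0.07  0.031]
pivot [ 0.632 -0.179  0.202]
tip [ 0.559 -0.194  0.202]
```

```bash
cat >> h.py <<'E'
from scipy.spatial.transform import Rotation as Rn
def target(q,pu,tilt=0):
    t=np.deg2rad(tilt);z=[np.sin(t),0,-np.cos(t)];x=[np.cos(t),0,np.sin(t)]
    R=Rn.from_euler("z",q[2]).as_matrix()@np.array([x,np.cross(z,x),z]).T
    return W(q,pu)[0],R
def plan(pts):
    q=np.load("q.npy");o=observe();w=o["tcp_rot"];R0=Rn.from_quat([w[1],w[2],w[3],w[0]]).as_matrix()
    c,s=np.cos(-q[2]),np.sin(-q[2]);d=np.array(o["tcp_pos"])-[q[0],q[1],0]
    print("clock",round(o["clock"],2),"tcp unit",(np.array([c*d[0]-s*d[1],s*d[0]+c*d[1],d[2]])*1000).round(1),"F",np.round(o["force"],1),"w",round(o["gripper_width"],3))
    for p,t in pts:
        P,R=target(q,p,t)
        print(np.array(p).round(3),t,(R0.T@(P-o["tcp_pos"])*1000).round(1).tolist(),np.rad2deg(Rn.from_matrix(R0.T@R).as_rotvec()).round(1).tolist())
E
python3 - <<'E'
from h import *
plan([((-.2,-.26,.30),0),((-.047,-.215,.27),0),((-.047,-.215,.2),0)])
E
```

```text
clock 1.2 tcp unit [-348.8 -718.7  231.2] F [-0.2  0.1  0.2] w 0.085
[-0.2  -0.26  0.3 ] 0 [328.3, -353.2, -68.7] [-0.0, 0.0, 24.9]
[-0.047 -0.215  0.27 ] 0 [486.1, -329.5, -38.7] [-0.0, 0.0, 24.9]
[-0.047 -0.215  0.2  ] 0 [486.1, -329.5, 31.3] [-0.0, 0.0, 24.9]
```

Emit:
drive_tool(commands=[{"slide": [330,-350,-69],"rotation": [0,0,25],"jaw": 0},{"slide": [330,-350,-69],"rotation": [0,0,25],"jaw": 0},{"slide": [330,-350,-69],"rotation": [0,0,25],"jaw": 0},{"slide": [330,-350,-69],"rotation": [0,0,25],"jaw": 0},{"slide": [330,-350,-69],"rotation": [0,0,25],"jaw": 0},{"slide": [330,-350,-69],"rotation": [0,0,25],"jaw": 0},{"slide": [330,-350,-69],"rotation": [0,0,25],"jaw": 0},{"slide": [330,-350,-69],"rotation": [0,0,25],"jaw": 0},{"slide": [330,-350,-69],"rotation": [0,0,25],"jaw": 0},{"slide": [330,-350,-69],"rotation": [0,0,25],"jaw": 0},{"slide": [330,-350,-69],"rotation": [0,0,25],"jaw": 0},{"slide": [330,-350,-69],"rotation": [0,0,25],"jaw": 0},{"slide": [330,-350,-69],"rotation": [0,0,25],"jaw": 0},{"slide": [486,-330,-39],"rotation": [0,0,25],"jaw": 0},{"slide": [486,-330,-39],"rotation": [0,0,25],"jaw": 0},{"slide": [486,-330,-39],"rotation": [0,0,25],"jaw": 0},{"slide": [486,-330,-39],"rotation": [0,0,25],"jaw": 0},{"slide": [486,-330,-39],"rotation": [0,0,25],"jaw": 0},{"slide": [486,-330,-39],"rotation": [0,0,25],"jaw": 0},{"slide": [486,-330,-39],"rotation": [0,0,25],"jaw": 0}])

```text
clock: 2.87
tcp_pos: [0.5762, -0.1501, 0.2698]
tcp_rot: [0.0, 0.999, -0.036, -0.001]
force: [-0.9, -0.4, -0.1]
gripper_width: -0.0003
gripper_force: 0.0
```

Run:
```python
from h import *
pts=[((-.047,-.215,.2),0)]
for b in [.278,.4,.55,.7,.85,1.0,1.15,1.3,1.4,1.5,1.57]:
    u=np.array([-np.cos(b),-np.sin(b)]);m=np.array([-np.sin(b),np.cos(b)])
    r=.0145*np.cos(b)**2+.011*np.sin(b)**2
    p=np.array([.01,-.24])+.057*u+(.007+r)*m
    pts.append(((p[0],p[1],.2),0))
plan(pts)
```

```text
clock 2.87 tcp unit [ -47.9 -215.2  269.8] F [-0.9 -0.4 -0.1] w -0.0
[-0.047 -0.215  0.2  ] 0 [1.0, -0.3, 69.8] [0.0, 0.1, -0.1]
[-0.051 -0.235  0.2  ] 0 [-2.6, 20.0, 69.8] [0.0, 0.1, -0.1]
[-0.051 -0.243  0.2  ] 0 [-2.6, 27.6, 69.8] [0.0, 0.1, -0.1]
[-0.049 -0.252  0.2  ] 0 [-1.3, 37.0, 69.8] [0.0, 0.1, -0.1]
[-0.047 -0.261  0.2  ] 0 [1.6, 46.1, 69.8] [0.0, 0.1, -0.1]
[-0.042 -0.27   0.2  ] 0 [5.8, 54.7, 69.8] [0.0, 0.1, -0.1]
[-0.037 -0.278  0.2  ] 0 [11.3, 62.4, 69.8] [0.0, 0.1, -0.1]
[-0.03  -0.284  0.2  ] 0 [17.9, 69.2, 69.8] [0.0, 0.1, -0.1]
[-0.023 -0.29   0.2  ] 0 [25.3, 74.8, 69.8] [0.0, 0.1, -0.1]
[-0.018 -0.293  0.2  ] 0 [30.6, 77.8, 69.8] [0.0, 0.1, -0.1]
[-0.012 -0.296  0.2  ] 0 [36.1, 80.3, 69.8] [0.0, 0.1, -0.1]
[-0.008 -0.297  0.2  ] 0 [40.1, 81.7, 69.8] [0.0, 0.1, -0.1]
```

Emit:
drive_tool(commands=[{"slide": [0,0,35],"rotation": [0,0,0],"jaw": 0},{"slide": [0,0,70],"rotation": [0,0,0],"jaw": 0},{"slide": [0,0,70],"rotation": [0,0,0],"jaw": 0},{"slide": [-2,10,70],"rotation": [0,0,0],"jaw": 0},{"slide": [-3,20,70],"rotation": [0,0,0],"jaw": 0},{"slide": [-3,28,70],"rotation": [0,0,0],"jaw": 0},{"slide": [-1,37,70],"rotation": [0,0,0],"jaw": 0},{"slide": [2,46,70],"rotation": [0,0,0],"jaw": 0},{"slide": [6,55,70],"rotation": [0,0,0],"jaw": 0},{"slide": [11,62,70],"rotation": [0,0,0],"jaw": 0},{"slide": [18,69,70],"rotation": [0,0,0],"jaw": 0},{"slide": [25,75,70],"rotation": [0,0,0],"jaw": 0},{"slide": [31,78,70],"rotation": [0,0,0],"jaw": 0},{"slide": [36,80,70],"rotation": [0,0,0],"jaw": 0},{"slide": [36,80,70],"rotation": [0,0,0],"jaw": 0}])

```text
clock: 4.12
tcp_pos: [0.6079, -0.2326, 0.1996]
tcp_rot: [0.0, 0.999, -0.036, -0.0]
force: [-0.1, -0.2, 0.5]
gripper_width: -0.0001
gripper_force: 0.0
```

Run:
```python
from h import *
plan([])
cv2.imwrite("pics/top1.png",cv2.resize(camera("top")[120:340,240:540,::-1],(750,550),interpolation=cv2.INTER_CUBIC))
```

```text
clock 4.12 tcp unit [ -10.4 -295.2  199.6] F [-0.1 -0.2  0.5] w -0.0
```

View pics/top1.png

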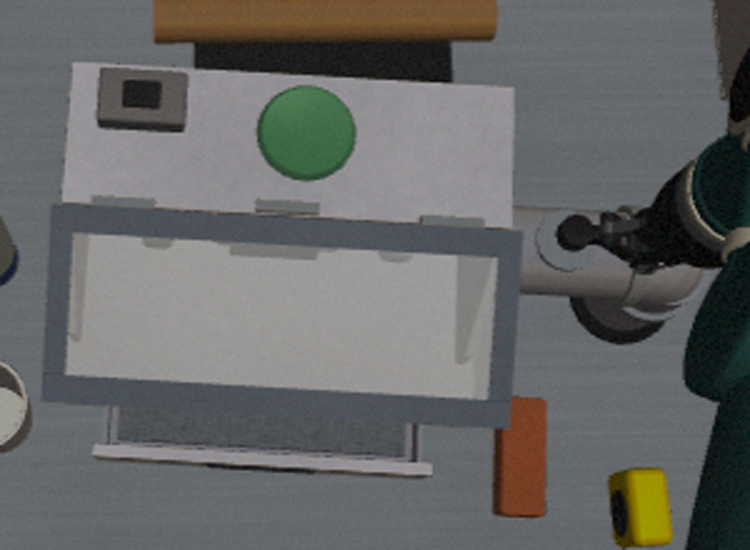

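The lever, with its pivot at crop (575,232), has swung nearly in line with the duct and is now hidden behind the fingers. I'll nudge it on toward the stop in small steps while watching the force.

Emit:
drive_tool(commands=[{"slide": [2,0,0],"rotation": [0,0,0],"jaw": 0},{"slide": [4,0,0],"rotation": [0,0,0],"jaw": 0},{"slide": [6,0,0],"rotation": [0,0,0],"jaw": 0},{"slide": [6,0,0],"rotation": [0,0,0],"jaw": 0}])

```text
clock: 4.5
tcp_pos: [0.6113, -0.2324, 0.2001]
tcp_rot: [0.0, 0.999, -0.036, -0.002]
force: [-6.1, -0.8, 0.8]
gripper_width: -0.0
gripper_force: 2.8
```

Run:
```python
from h import *
plan([((-.04,-.295,.2),0),((-.04,-.295,.3),0),((-.19,0,.29),15),((-.155,0,.24),15)])
```

```text
clock 4.5 tcp unit [  -7.  -294.8  200.1] F [-6.1 -0.8  0.8] w -0.0
[-0.04  -0.295  0.2  ] 0 [-33.0, 0.2, 0.2] [0.0, 0.2, -0.0]
[-0.04  -0.295  0.3  ] 0 [-33.4, 0.3, -99.8] [0.0, 0.2, -0.0]
[-0.19  0.    0.29] 15 [-183.5, -294.6, -89.3] [0.0, 15.2, -0.0]
[-0.155  0.     0.24 ] 15 [-148.3, -294.7, -39.4] [0.0, 15.2, -0.0]
```

Emit:
drive_tool(commands=[{"slide": [-15,0,0],"rotation": [0,0,0],"jaw": 0},{"slide": [-35,0,0],"rotation": [0,0,0],"jaw": 0},{"slide": [-35,0,-40],"rotation": [0,0,0],"jaw": 0},{"slide": [-35,0,-80],"rotation": [0,0,0],"jaw": 0},{"slide": [-35,0,-100],"rotation": [0,0,0],"jaw": 0},{"slide": [-186,-295,-90],"rotation": [0,15,0],"jaw": 0},{"slide": [-186,-295,-90],"rotation": [0,15,0],"jaw": 0},{"slide": [-186,-295,-90],"rotation": [0,15,0],"jaw": 0},{"slide": [-186,-295,-90],"rotation": [0,15,0],"jaw": 0},{"slide": [-186,-295,-90],"rotation": [0,15,0],"jaw": 0},{"slide": [-186,-295,-90],"rotation": [0,15,0],"jaw": 0},{"slide": [-186,-295,-90],"rotation": [0,15,0],"jaw": 0},{"slide": [-186,-295,-90],"rotation": [0,15,0],"jaw": 0},{"slide": [-186,-295,-90],"rotation": [0,15,0],"jaw": 0},{"slide": [-186,-295,-90],"rotation": [0,15,0],"jaw": 0},{"slide": [-151,-295,-40],"rotation": [0,15,0],"jaw": 0},{"slide": [-151,-295,-40],"rotation": [0,15,0],"jaw": 0},{"slide": [-151,-295,-40],"rotation": [0,15,0],"jaw": 0}])

```text
clock: 6.0
tcp_pos: [0.4832, 0.0712, 0.2362]
tcp_rot: [0.006, 0.991, -0.037, 0.128]
force: [-1.2, -0.0, -0.9]
gripper_width: 0.0003
gripper_force: 0.0
```

Run:
```python
from h import *
pts=[]
for a in [.763,.72,.68,.63,.58,.53,.48,.43,.38,.33,.28,.24,.2,.16,.13,.1,.08,.06,.04,.02,0]:
    th=58-np.rad2deg(a); tau=15+(th-14.3)*25/43.7; d=np.deg2rad(th-tau)
    pts.append((sh(a,.147+.008*(1-a/.763),.012+.011*abs(np.sin(d)),0),round(tau)))
plan(pts)
cv2.imwrite("pics/side1.png",cv2.resize(camera("side")[120:380,180:480,::-1],(690,598),interpolation=cv2.INTER_CUBIC))
cv2.imwrite("pics/top2.png",camera("top")[:,:,::-1])
```

```text
clock 6.0 tcp unit [-156.5   -1.1  236.2] F [-1.2 -0.  -0.9] w 0.0
[-0.145  0.     0.21 ] 15 [4.2, -1.2, 27.7] [0.1, 0.3, -0.1]
[-0.145  0.     0.204] 16 [3.3, -1.2, 34.1] [0.1, 1.3, -0.1]
[-0.144  0.     0.198] 18 [2.7, -1.2, 39.9] [0.1, 3.3, -0.1]
[-0.142  0.     0.191] 19 [2.3, -1.3, 47.1] [0.1, 4.3, -0.1]
[-0.141  0.     0.184] 21 [2.3, -1.3, 54.4] [0.1, 6.3, -0.1]
[-0.138  0.     0.177] 23 [2.6, -1.3, 61.7] [0.1, 8.3, -0.1]
[-0.136  0.     0.17 ] 24 [3.2, -1.3, 69.0] [0.1, 9.3, -0.1]
[-0.133  0.     0.163] 26 [4.3, -1.3, 76.3] [0.1, 11.3, -0.1]
[-0.13   0.     0.157] 28 [5.6, -1.4, 83.6] [0.1, 13.3, -0.1]
[-0.126  0.     0.15 ] 29 [7.4, -1.4, 90.8] [0.1, 14.3, -0.1]
[-0.123  0.     0.144] 31 [9.5, -1.4, 98.0] [0.2, 16.3, -0.1]
[-0.119  0.     0.139] 32 [11.4, -1.4, 103.7] [0.2, 17.3, -0.1]
[-0.116  0.     0.134] 33 [13.6, -1.4, 109.3] [0.2, 18.3, -0.1]
[-0.112  0.     0.129] 35 [16.0, -1.4, 114.8] [0.2, 20.3, -0.1]
[-0.109  0.     0.126] 36 [18.0, -1.5, 118.9] [0.2, 21.3, -0.1]
[-0.106  0.     0.122] 37 [20.0, -1.5, 122.9] [0.2, 22.3, -0.1]
[-0.104  0.     0.12 ] 37 [21.5, -1.5, 125.6] [0.2, 22.3, -0.1]
[-0.102  0.     0.118] 38 [23.0, -1.5, 128.2] [0.2, 23.3, -0.1]
[-0.1    0.     0.116] 39 [24.5, -1.5, 130.8] [0.2, 24.3, -0.1]
[-0.097  0.     0.114] 39 [26.1, -1.5, 133.4] [0.2, 24.3, -0.1]
[-0.095  0.     0.112] 40 [27.8, -1.5, 136.0] [0.2, 25.3, -0.1]
```

View pics/side1.png

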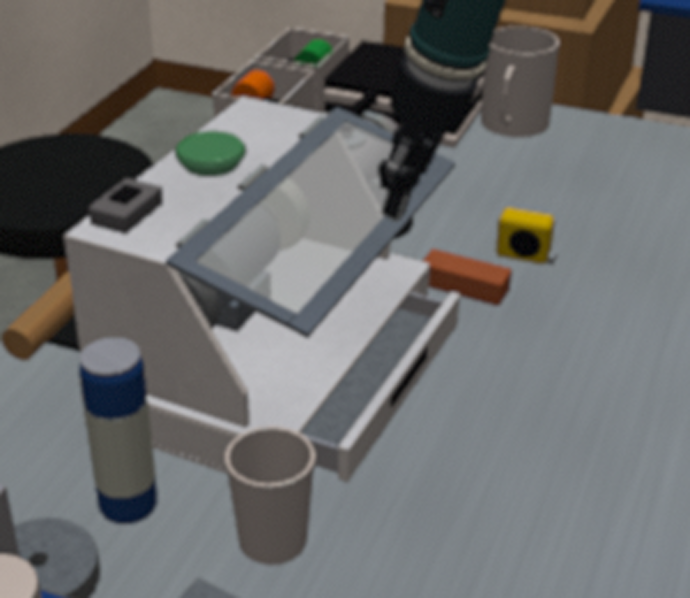

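View pics/top2.png

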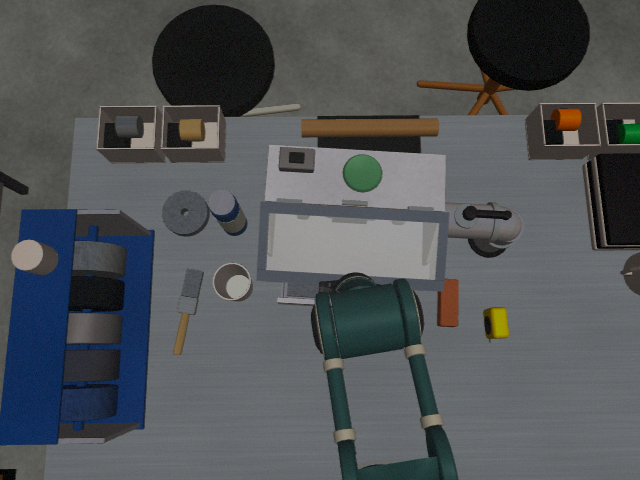

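The damper lever now runs from (469,212) to (509,215), parallel to the duct, and so is open. The fingertips stand just above the rail at crop (400,205) in the side view. Now I'll push the shield down slowly.

Emit:
drive_tool(commands=[{"slide": [4,-1,15],"rotation": [0,0,0],"jaw": 0},{"slide": [4,-1,23],"rotation": [0,0,0],"jaw": 0},{"slide": [4,-1,28],"rotation": [0,0,0],"jaw": 0},{"slide": [3,-1,34],"rotation": [0,1,0],"jaw": 0},{"slide": [3,-1,40],"rotation": [0,3,0],"jaw": 0},{"slide": [2,-1,47],"rotation": [0,4,0],"jaw": 0},{"slide": [2,-1,54],"rotation": [0,6,0],"jaw": 0},{"slide": [3,-1,62],"rotation": [0,8,0],"jaw": 0},{"slide": [3,-1,69],"rotation": [0,9,0],"jaw": 0},{"slide": [4,-1,76],"rotation": [0,11,0],"jaw": 0},{"slide": [6,-1,84],"rotation": [0,13,0],"jaw": 0},{"slide": [7,-1,91],"rotation": [0,14,0],"jaw": 0},{"slide": [7,-1,91],"rotation": [0,14,0],"jaw": 0}])

```text
clock: 7.18
tcp_pos: [0.513, 0.0712, 0.1532]
tcp_rot: [0.009, 0.968, -0.035, 0.25]
force: [-0.5, -0.7, -0.6]
gripper_width: -0.0001
gripper_force: 0.0
```

Run:
```python
from h import *
pts=[]
for a in [.33,.28,.24,.2,.16,.13,.1,.08,.06,.04,.02,0]:
    th=58-np.rad2deg(a); tau=15+(th-14.3)*25/43.7; d=np.deg2rad(th-tau)
    pts.append((sh(a,.147+.008*(1-a/.763),.012+.011*abs(np.sin(d)),0),round(tau)))
plan(pts)
```

```text
clock 7.18 tcp unit [-126.8    1.   153.2] F [-0.5 -0.7 -0.6] w -0.0
[-0.126  0.     0.15 ] 29 [-1.0, 1.0, 2.8] [0.1, 0.1, -0.0]
[-0.123  0.     0.144] 31 [-0.8, 1.0, 10.3] [0.1, 2.1, -0.0]
[-0.119  0.     0.139] 32 [-0.3, 1.0, 16.3] [0.1, 3.1, -0.0]
[-0.116  0.     0.134] 33 [0.4, 1.0, 22.2] [0.1, 4.1, -0.0]
[-0.112  0.     0.129] 35 [1.4, 0.9, 28.2] [0.1, 6.1, -0.0]
[-0.109  0.     0.126] 36 [2.3, 0.9, 32.6] [0.1, 7.1, -0.0]
[-0.106  0.     0.122] 37 [3.3, 0.9, 37.0] [0.1, 8.1, -0.0]
[-0.104  0.     0.12 ] 37 [4.0, 0.9, 40.0] [0.1, 8.1, -0.0]
[-0.102  0.     0.118] 38 [4.8, 0.9, 42.9] [0.1, 9.1, -0.0]
[-0.1    0.     0.116] 39 [5.7, 0.9, 45.8] [0.1, 10.1, -0.0]
[-0.097  0.     0.114] 39 [6.6, 0.9, 48.7] [0.1, 10.1, -0.0]
[-0.095  0.     0.112] 40 [7.6, 0.9, 51.6] [0.1, 11.1, -0.0]
```

Emit:
drive_tool(commands=[{"slide": [-1,0,4],"rotation": [0,0,0],"jaw": 0},{"slide": [-1,0,10],"rotation": [0,2,0],"jaw": 0},{"slide": [0,0,16],"rotation": [0,3,0],"jaw": 0}])

```text
clock: 7.43
tcp_pos: [0.5228, 0.071, 0.1414]
tcp_rot: [0.01, 0.96, -0.035, 0.277]
force: [-0.1, -1.6, 1.9]
gripper_width: 0.0001
gripper_force: 1.0
```

Run:
```python
from h import *
plan([])
cv2.imwrite("pics/side2.png",cv2.resize(camera("side")[120:380,180:480,::-1],(690,598),interpolation=cv2.INTER_CUBIC))
```

```text
clock 7.43 tcp unit [-117.1    1.5  141.4] F [-0.1 -1.6  1.9] w 0.0
```

View pics/side2.png

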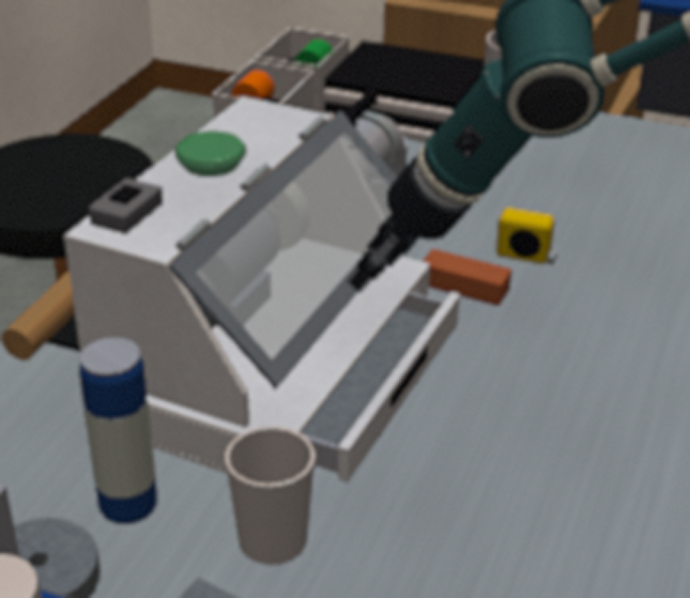

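The shield follows the fingertips: the rail's near end is at crop (275,380), and the gap to the cheek is closing. I'll continue, slower towards the stop.

Emit:
drive_tool(commands=[{"slide": [0,0,5],"rotation": [0,1,0],"jaw": 0},{"slide": [1,0,10],"rotation": [0,3,0],"jaw": 0},{"slide": [1,0,14],"rotation": [0,4,0],"jaw": 0},{"slide": [2,0,18],"rotation": [0,5,0],"jaw": 0},{"slide": [3,0,22],"rotation": [0,5,0],"jaw": 0},{"slide": [3,0,25],"rotation": [0,6,0],"jaw": 0},{"slide": [4,0,28],"rotation": [0,7,0],"jaw": 0},{"slide": [5,0,30],"rotation": [0,7,0],"jaw": 0},{"slide": [5,0,32],"rotation": [0,8,0],"jaw": 0},{"slide": [6,0,34],"rotation": [0,8,0],"jaw": 0}])

```text
clock: 8.32
tcp_pos: [0.5451, 0.0691, 0.1146]
tcp_rot: [0.013, 0.939, -0.034, 0.342]
force: [-2.1, -0.2, 1.8]
gripper_width: 0.0002
gripper_force: 1.1
```

Run:
```python
from h import *
plan([(sh(0,.155,.012+.011*np.sin(.314)-k/1000,0),40) for k in (0,2,4)])
```

```text
clock 8.32 tcp unit [-94.7   1.2 114.6] F [-2.1 -0.2  1.8] w 0.0
[-0.095  0.     0.112] 40 [-2.2, 1.2, 1.8] [0.1, 0.0, -0.0]
[-0.093  0.     0.111] 40 [-1.6, 1.2, 3.7] [0.1, 0.0, -0.0]
[-0.092  0.     0.11 ] 40 [-1.0, 1.2, 5.7] [0.1, 0.0, -0.0]
```

Emit:
drive_tool(commands=[{"slide": [0,0,1.5],"rotation": [0,0,0],"jaw": 0},{"slide": [0.5,0,3],"rotation": [0,0,0],"jaw": 0},{"slide": [1,0,4.5],"rotation": [0,0,0],"jaw": 0},{"slide": [1,0,4.5],"rotation": [0,0,0],"jaw": 0}])

```text
clock: 8.65
tcp_pos: [0.5482, 0.0689, 0.1122]
tcp_rot: [0.012, 0.939, -0.034, 0.341]
force: [-17.9, 1.6, 15.0]
gripper_width: 0.0002
gripper_force: 11.7
```

Emit:
drive_tool(commands=[{"slide": [0,0,-20],"rotation": [0,0,0],"jaw": 0},{"slide": [0,0,-50],"rotation": [0,0,0],"jaw": 0},{"slide": [0,0,-80],"rotation": [0,0,0],"jaw": 0},{"slide": [0,0,-80],"rotation": [0,0,0],"jaw": 0}])

```text
clock: 8.98
tcp_pos: [0.4982, 0.0737, 0.1792]
tcp_rot: [0.011, 0.938, -0.034, 0.345]
force: [0.9, 0.7, 0.6]
gripper_width: -0.0003
gripper_force: 0.0
```

Run:
```python
from h import *
plan([((-.225,0,.1),15),((-.225,0,.03),15)])
cv2.imwrite("pics/side3.png",cv2.resize(camera("side")[120:380,180:480,::-1],(690,598),interpolation=cv2.INTER_CUBIC))
```

```text
clock 8.98 tcp unit [-141.7    2.4  179.2] F [0.9 0.7 0.6] w -0.0
[-0.225  0.     0.1  ] 15 [-114.7, 2.7, 6.3] [-0.2, -25.4, -0.1]
[-0.225  0.     0.03 ] 15 [-160.1, 3.0, 59.5] [-0.2, -25.4, -0.1]
```

View pics/side3.png

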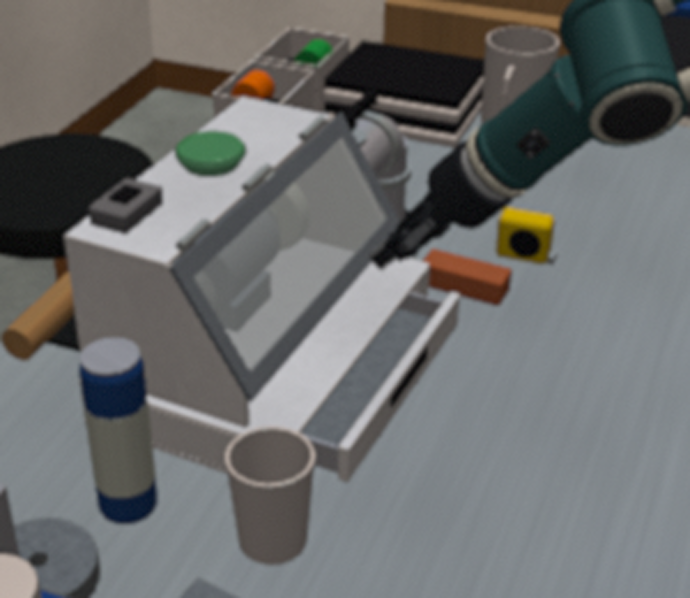

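The shield lies flush on the cheek edge, with its lower corner at crop (250,390). Next is the drawer.

Emit:
drive_tool(commands=[{"slide": [-40,0,0],"rotation": [0,-7,0],"jaw": 0},{"slide": [-80,3,4],"rotation": [0,-14,0],"jaw": 0},{"slide": [-115,3,6],"rotation": [0,-21,0],"jaw": 0},{"slide": [-115,3,6],"rotation": [0,-25,0],"jaw": 0},{"slide": [-138,3,33],"rotation": [0,-25,0],"jaw": 0},{"slide": [-160,3,60],"rotation": [0,-25,0],"jaw": 0},{"slide": [-160,3,60],"rotation": [0,-25,0],"jaw": 0},{"slide": [-160,3,60],"rotation": [0,-25,0],"jaw": 0}])

```text
clock: 9.7
tcp_pos: [0.4101, 0.0749, 0.0211]
tcp_rot: [0.006, 0.991, -0.036, 0.126]
force: [0.4, -0.3, 0.5]
gripper_width: 0.0003
gripper_force: 0.0
```

Run:
```python
from h import *
plan([((-.192,0,.03),15),((-.16,0,.03),15),((-.1406,0,.03),15),((-.1376,0,.03),15)])
```

```text
clock 9.7 tcp unit [-229.7   -2.6   21.1] F [ 0.4 -0.3  0.5] w 0.0
[-0.192  0.     0.03 ] 15 [38.7, -2.7, 0.8] [0.1, 0.5, -0.0]
[-0.16  0.    0.03] 15 [69.7, -2.7, 8.8] [0.1, 0.5, -0.0]
[-0.141  0.     0.03 ] 15 [88.5, -2.7, 13.7] [0.1, 0.5, -0.0]
[-0.138  0.     0.03 ] 15 [91.4, -2.7, 14.4] [0.1, 0.5, -0.0]
```

Emit:
drive_tool(commands=[{"slide": [20,-2,-4],"rotation": [0,0,0],"jaw": 0},{"slide": [32,-2,-1],"rotation": [0,0,0],"jaw": 0},{"slide": [38,-2,1],"rotation": [0,0,0],"jaw": 0},{"slide": [43,-2,2],"rotation": [0,0,0],"jaw": 0},{"slide": [48,-2,3],"rotation": [0,0,0],"jaw": 0},{"slide": [53,-2,4],"rotation": [0,0,0],"jaw": 0},{"slide": [58,-2,6],"rotation": [0,0,0],"jaw": 0},{"slide": [63,-2,7],"rotation": [0,0,0],"jaw": 0},{"slide": [68,-2,8],"rotation": [0,0,0],"jaw": 0},{"slide": [73,-2,10],"rotation": [0,0,0],"jaw": 0},{"slide": [76,-2,11],"rotation": [0,0,0],"jaw": 0},{"slide": [79,-2,11],"rotation": [0,0,0],"jaw": 0},{"slide": [81,-2,12],"rotation": [0,0,0],"jaw": 0},{"slide": [83,-2,12],"rotation": [0,0,0],"jaw": 0}])

```text
clock: 10.87
tcp_pos: [0.4962, 0.0716, 0.0339]
tcp_rot: [0.005, 0.991, -0.036, 0.13]
force: [-2.1, 0.3, -1.7]
gripper_width: 0.0
gripper_force: 1.0
```

Run:
```python
from h import *
plan([((-.1406,0,.03),15)])
```

```text
clock 10.87 tcp unit [-143.6    0.2   33.9] F [-2.1  0.3 -1.7] w 0.0
[-0.141  0.     0.03 ] 15 [1.9, 0.2, 4.5] [0.0, 0.1, -0.0]
```

Emit:
drive_tool(commands=[{"slide": [1.5,0,0.4],"rotation": [0,0,0],"jaw": 0},{"slide": [3,0,0.8],"rotation": [0,0,0],"jaw": 0},{"slide": [4.5,0,1.2],"rotation": [0,0,0],"jaw": 0},{"slide": [6,0,1.6],"rotation": [0,0,0],"jaw": 0},{"slide": [6,0,1.6],"rotation": [0,0,0],"jaw": 0}])

```text
clock: 11.28
tcp_pos: [0.5005, 0.0713, 0.0337]
tcp_rot: [0.005, 0.991, -0.036, 0.128]
force: [-9.1, 1.0, 7.3]
gripper_width: -0.0001
gripper_force: 5.0
```

Emit:
drive_tool(commands=[{"slide": [1.5,0,0],"rotation": [0,0,0],"jaw": 0},{"slide": [1.5,0,0],"rotation": [0,0,0],"jaw": 0}])

```text
clock: 11.45
tcp_pos: [0.5006, 0.0713, 0.0336]
tcp_rot: [0.005, 0.991, -0.036, 0.127]
force: [-15.5, 3.0, 10.5]
gripper_width: -0.0002
gripper_force: 7.1
```

Emit:
drive_tool(commands=[{"slide": [-15,0,-4],"rotation": [0,0,0],"jaw": 0},{"slide": [-50,0,-15],"rotation": [0,0,0],"jaw": 0},{"slide": [-80,0,-60],"rotation": [0,0,0],"jaw": 0},{"slide": [-100,100,-140],"rotation": [0,0,0],"jaw": 0},{"slide": [-100,250,-180],"rotation": [0,0,0],"jaw": 0},{"slide": [-100,400,-180],"rotation": [0,0,0],"jaw": 0},{"slide": [-100,400,-180],"rotation": [0,0,0],"jaw": 0},{"slide": [-100,400,-180],"rotation": [0,0,0],"jaw": 0},{"slide": [-100,400,-180],"rotation": [0,0,0],"jaw": 0},{"slide": [-100,400,-180],"rotation": [0,0,0],"jaw": 0},{"slide": [-100,400,-180],"rotation": [0,0,0],"jaw": 0},{"slide": [-100,400,-180],"rotation": [0,0,0],"jaw": 0},{"slide": [-100,400,-180],"rotation": [0,0,0],"jaw": 0},{"slide": [-100,400,-180],"rotation": [0,0,0],"jaw": 0},{"slide": [-100,400,-180],"rotation": [0,0,0],"jaw": 0},{"slide": [-100,400,-180],"rotation": [0,0,0],"jaw": 0}])

```text
clock: 12.78
tcp_pos: [0.3324, -0.3181, 0.183]
tcp_rot: [0.005, 0.991, -0.037, 0.13]
force: [-0.2, 0.4, 0.0]
gripper_width: -0.0002
gripper_force: 0.0
```

Run:
```python
from h import *
plan([])
t=camera("top")[130:330,240:540,::-1];s=camera("side")[150:350,200:440,::-1]
cv2.imwrite("pics/top4.png",cv2.resize(cv2.convertScaleAbs(t,alpha=1.4,beta=15),(795,530),interpolation=cv2.INTER_CUBIC))
cv2.imwrite("pics/side4.png",cv2.resize(cv2.convertScaleAbs(s,alpha=1.3),(720,600),interpolation=cv2.INTER_CUBIC))
```

```text
clock 12.78 tcp unit [-279.1 -400.2  183. ] F [-0.2  0.4  0. ] w -0.0
```

View pics/top4.png

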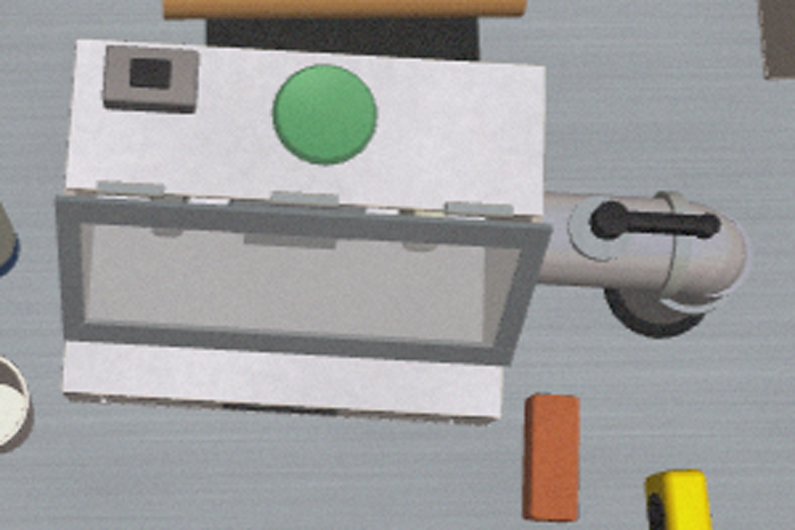

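View pics/side4.png

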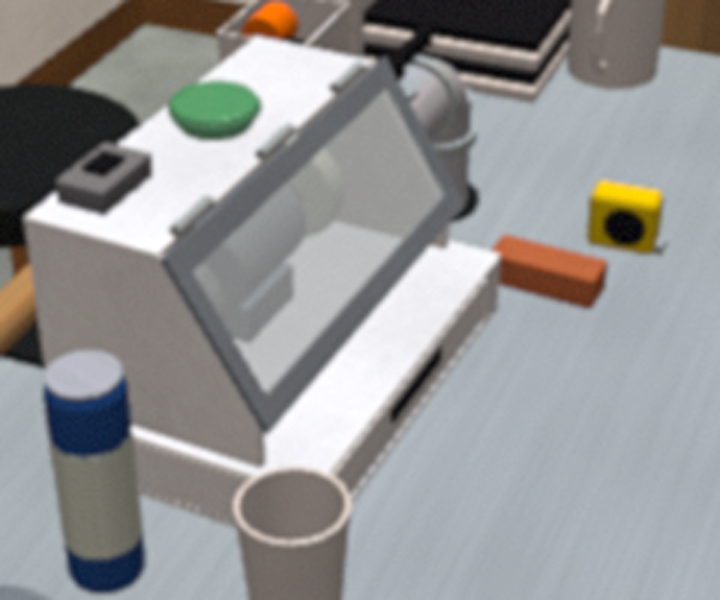

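In the top view the lever runs from (608,220) to (708,226), parallel to the roof's rear edge. The side view shows the drawer flush and the shield resting on the cheeks, and the loose things haven't moved. Handing in.

```bash
python3 -c "from station import *; print(hand_in())"
```

```text
the job is handed in; nothing more can be done
None
```

The shield is fully down, the drawer is flush and the damper lever lies in line with the duct. The loose things stayed where they were, and the job was handed in at about 13 s on the robot's clock.

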